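# Hardness reading on a rubber test piece

### The arm

A 7-joint arm with a two-finger parallel gripper is mounted at the origin on the work surface. World frame = base frame: x ahead of the robot, y to its left, z up, the work surface at z = 0. Lengths are in m, angles in rad, forces in N, time in s.
With the tool pointing down it reaches from about 0.4 to 0.85 m from the base axis. Payload 10.4 kg.
Tool frame: the origin (TCP) lies on the centre line of the jaws, within the pads' length; the fingertips stand 17 mm ahead of it and the grasp point (between the pads) lies 2 mm behind it (arm.nose_length is the distance from the TCP to the fingertips, in m); z points along the fingers, y is the line along which they close (so a half turn about z gives the same grasp; the last joint's range is limited). The gripper opens to 87 mm and grips with 3 to 60 N. Pads are 19 mm wide; open, the fingers measure 117 mm over their backs; the gripper's body (75 mm by 190 mm) begins 51 mm behind the grasp point.
Start: joints at [-1.181, 0.332, -0.065, 1.46, 0.022, 1.35, -0.088], TCP at [0.251, 0.573, 0.204] pointing down, gripper open.
Joint ranges: [-2.6, 2.6], [-0.5, 2.12], [-1.47, 1.34], [0.16, 2.42], [-1.27, 4.41], [0.06, 2.06], [-2.6, 2.6]. Speed limits (rad/s): [2.22, 2.22, 2.79, 2.79, 3.14, 3.14, 3.14].

### API

Orientations are given as a unit quaternion [w, x, y, z].
In Python, from plant import arm gives the robot as it stands. The module is installed in compiled form; this text tells all that it offers.
- The arm moves only by the shell command python3 -m crank 'ROWS' [FORCE]. ROWS is JSON, a list of rows, each a list of 3 entries, a list of its own where there are three numbers: the closure, from 0 (fully open) to 1 (shut), then the shift along the tool's x, y, z in units of 0.06 m (1.0 is 0.06 m), then the turn about the tool's z in units of 10 degrees (1.0 is 10 degrees). A call has 1 to 10 rows; each row shifts and turns the commanded pose from where the row before left it, along the tool's axes as they then stand; what a row does not reach is not made up. A row lasts 1/8 s, in which the tool goes at most 62.5 mm and 10.7 degrees, less where a joint would pass 70% of its speed; a pose out of reach is approached as far as the arm can. A call with a number of a shift or a turn outside -1 to 1 is refused whole. A call with a gripper value outside its range is refused whole. The fingers move at their own pace and stop on an object; FORCE is the grip in N (left out, the last holds). Time passes only in rows, so rows that do not move let the fingers close. It gives the time, the measured TCP pose, the force, the opening and the grip force at its end, in the units of the state.
- arm.sense(): the state, without advancing time (a new reading comes with each control period).
- arm.snapshot(name): name is "scene" or "side" or "wrist"; returns the picture (400x640x3 uint8, red, green, blue); there is no depth.
- arm.camera_params(name): a dict with "vfov" (degrees; the focal length in pixels is half the picture's height over the tangent of half this angle, whatever the lens; pixels are square), "cx", "cy" (the principal point, pixels), "R" (3x3) and "t" (3): a world point X has camera coordinates R X + t. Camera axes: x right, y down, z forward; pixel columns grow to the right and rows downward; lengths in m; the calibration is good to about 2 mm. A picture is of the moment at which its call begins: read the wrist's pose just before it. camera_params takes no time and is no camera call; for the wrist camera it gives the pose at the moment of the call.
- arm.close_job(): hands the job in; it is judged then, once.
The state is a dict: "clock": time; "joint_pos": joint angles; "joint_vel": joint speeds; "joint_torque": joint torques, N m; "ee_pos": TCP position; "tcp_rot": TCP orientation; "contact_force": force on the tool from outside, world axes, zero at the start; "ft_torque": the same for the moment, N m; "opening": finger opening in m; "finger_force": force on a finger pad.
Only numpy, scipy, OpenCV 4.12 (cv2) and the standard library are available. Lean on these libraries where they do the work, as an engineer would, in place of code of your own. Each camera call takes 0.05 s, during which the arm holds its last target. There are 200 camera calls.

### The job

Lay the rectangular rubber test piece flat on the stage plate, ringed spot up, lengthwise between the two stop ribs and centred on the engraved line, and let go of it. Then take the square-handled hardness probe out of its stand and press its tip gently on the ringed spot, with the probe upright and its plunger pushed about half-way in. Finish while still holding the probe pressed there; leave the jar, the weight and the round puck where they stand.

Things in the scene. Friction and masses are not known exactly. Their poses are not given: they have to be found in the camera images.
- sample_center (a point): centre (half-way up) of the rectangular test piece: a loose tan rubber block 46 long (its x) x 32 wide (its y) x 14 high (z), 30 g; it starts lying flat on the bench, the ringed spot on its upper face, and is best gripped across its two ends (46 mm)
- spot (a point): centre of the ringed spot on the test piece's upper face: a thin dark ring, 10 inside and 14 outside diameter, 12 from the piece's centre towards its +x end; moves with the piece
- stage: fixed aluminium stage plate 150 (its x) x 110 (its y) x 20 high, origin at the centre of its underside, so its top is at z = 20. Two steel stop ribs, each 40 long (along x, centred on x = 0), 10 wide and 6 high, stand on the top with their inner faces at y = +/-19.5, leaving a 39 gap for the 32 wide piece; the piece lies with its length along the ribs, either end first. A dark engraved line runs along y across the plate at x = 0, the middle of the ribs
- probe_grip (a point): a point on the axis of the loose hardness probe (130 g plus plunger), 32 above its collar, the middle of the handle, where to grip it; its z axis runs up along the probe. Handle: grey, 24 x 24 square (sides along its x and y), 64 tall, reaching 32 above and 32 below this point. Below the handle a steel collar 34 x 34 x 6 high, then a nose 18 x 18 x 30 long, then the plunger; the tip is 88 below this point when the plunger is fully out
- tip (a point): lowest point of the probe's plunger, an 8 mm diameter rod with a ball end, on the probe's axis, sticking out 20 below the nose when fully out; moves with the plunger
- plunger (a joint): how far the sprung plunger is pushed into the probe: 0 fully out, 0.012 m fully in; about 1 N to start it moving and 5 N fully in (0.35 N per mm)
- stand: fixed stand of the probe, origin at the centre of its underside: base 90 (x) x 64 (y), top plate 70 x 64 at 56 high with a 22 square hole through it, open below. The probe's collar rests on the top plate, its nose and plunger hang in the hole; lift it straight up at least 55 to clear
- jar: bystander: white jar with a red cap, 64 diameter, 95 high, origin at its underside; leave alone
- weight: bystander: steel loading weight, a small foot widening to a 52 diameter head, 78 high, origin at its underside; leave alone
- puck: bystander: round pale grey puck, 38 diameter, 12 high, origin at its underside; leave alone
There are look-alikes about, which are no part of the job. Of the things that look like the part that bears sample_center, the larger one is meant. Leave any purple look-alike of the stand alone.

How it is judged:
On the way:
1. test piece lies flat on the stage, between the ribs and centred, let go (x of sample_center in the frame of stage between -0.007 and 0.007 m and y of sample_center in the frame of stage between -0.0055 and 0.0055 m and z of sample_center in the frame of stage between 0.024 and 0.029 m and angle between spot's own z axis and vertical below 0.08 rad and angle between the x axis of sample_center and the x axis of stage, either way round below 0.2 rad and contact force between the fingers and sample below 0.05 N and linear speed of sample below 0.01 m/s), for 0.2 s.
At the end, for the whole second after the job is handed in: Piece flat on the stage, spot up, untouched by fingers, within 7 mm of centre along the ribs, 5.5 mm across, 0.2 rad. Gripper holds the probe at rest, clear of stand and stage, within 6 degrees of upright, tip within 5 mm of the spot centre, plunger in 3 to 9 mm, push 0.8 to 8 N (x of sample_center in the frame of stage between -0.007 and 0.007 m and y of sample_center in the frame of stage between -0.0055 and 0.0055 m and z of sample_center in the frame of stage between 0.024 and 0.029 m and angle between spot's own z axis and vertical below 0.08 rad and angle between the x axis of sample_center and the x axis of stage, either way round below 0.2 rad and contact force between the fingers and sample below 0.05 N and horizontal distance between tip and spot below 0.005 m and angle between probe_grip's own z axis and vertical below 0.105 rad and value of joint plunger between 0.003 and 0.009 m and contact force between probe and sample between 0.8 and 8 N and contact force between the fingers and probe above 1 N and contact force between probe and stand below 0.05 N and contact force between probe and stage below 0.05 N and linear speed of probe below 0.02 m/s); the arm keeps its last pose, push and grip.
It fails at once if probe pressed on the test piece with more than 15 N (contact force between probe and sample above 15 N).
It fails at once if the jar is displaced by more than 20 mm (distance of jar from where it was at the start of the episode above 0.02 m).
It fails at once if the weight is displaced by more than 20 mm (distance of weight from where it was at the start of the episode above 0.02 m).
It fails at once if the puck is displaced by more than 20 mm (distance of puck from where it was at the start of the episode above 0.02 m).
It also fails if it takes over 58 s, if anything falls off the work surface, if the arm or the gripper's body presses on something with over 40 N, if the wrist force passes 120 N, or if a joint passes its speed limit or range.

## Working session

There is one attempt and no reset: what is moved stays moved. The work goes in short steps, Python scripts to look and compute and a shell command to move; the robot and the scene stay as the last step left them, time stands still between calls to the robot, and variables do not carry over. Pictures are saved under pics/ and viewed, at most 10 in all, crops included, and the job is handed in when it is done.

```bash
mkdir -p pics; cat > h.py <<'E'
import numpy as np, cv2
from plant import arm
def snap(n,f):
    p=arm.camera_params(n); im=arm.snapshot(n); cv2.imwrite('pics/'+f+'.png',im[:,:,::-1]); np.save('pics/'+f+'.npy',im)
    import pickle; pickle.dump(p,open('pics/'+f+'.pkl','wb')); return im,p
def load(f):
    import pickle; return np.load('pics/'+f+'.npy'),pickle.load(open('pics/'+f+'.pkl','rb'))
def ray(p,uv):
    f=200/np.tan(np.radians(p['vfov'])/2); R=np.array(p['R']);t=np.array(p['t'])
    d=R.T@np.array([(uv[0]-p['cx'])/f,(uv[1]-p['cy'])/f,1]); return -R.T@t,d
def onz(p,uv,z):
    c,d=ray(p,uv); return c+d*(z-c[2])/d[2]
def proj(p,X):
    f=200/np.tan(np.radians(p['vfov'])/2); q=np.array(p['R'])@X+np.array(p['t']); return np.array([p['cx']+f*q[0]/q[2],p['cy']+f*q[1]/q[2]])
E
python3 - <<'E'
from h import *
for n in ('scene','side','wrist'):
    im,p=snap(n,n+'0'); print(n,{k:np.round(v,3).tolist() for k,v in p.items()})
s=arm.sense(); print(s['ee_pos'],s['tcp_rot'],s['opening'],s['clock'],arm.nose_length)
E
```

```text
scene {'vfov': 53.62, 'cx': 319.67, 'cy': 199.37, 'R': [[-0.588, 0.809, -0.012], [0.501, 0.353, -0.79], [-0.635, -0.471, -0.613]], 't': [0.339, -0.234, 1.285]}
side {'vfov': 46.637, 'cx': 321.053, 'cy': 203.95, 'R': [[0.974, -0.225, 0.006], [-0.158, -0.704, -0.693], [0.16, 0.674, -0.721]], 't': [-0.576, 0.139, 0.986]}
wrist {'vfov': 70.654, 'cx': 320.088, 'cy': 195.602, 'R': [[0.401, 0.916, -0.002], [0.881, -0.385, 0.276], [0.253, -0.112, -0.961]], 't': [-0.625, -0.035, 0.39]}
[0.25061259 0.57223474 0.20337234] [-9.19280156e-05  2.04931647e-01  9.78776150e-01 -5.09889271e-04] 0.08704927890834417 0.15 0.017
```

View pics/scene0.png

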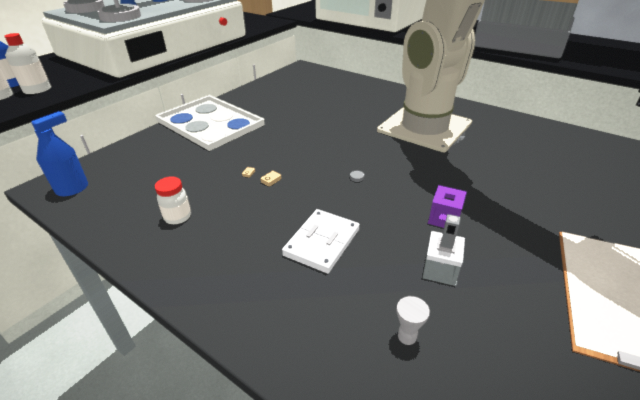

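View pics/side0.png

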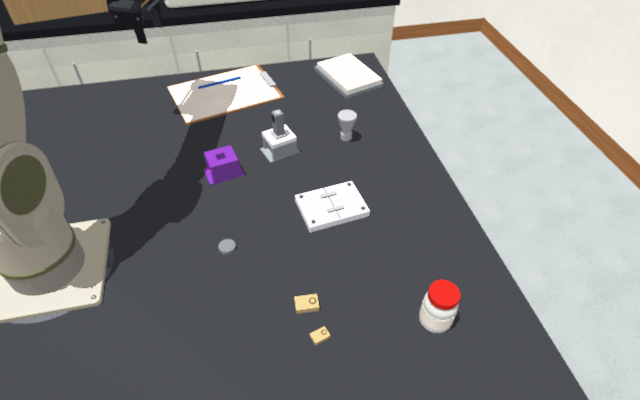

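Scene view: the larger block is at (271,178), the stage at (321,240), the probe in the white stand at (447,245). The purple stand at (448,205) is the decoy. Side view: block (307,303) with its ring towards the right end, stage (332,205), probe (278,130), puck (227,246), weight (347,125), jar (440,305).

```bash
python3 - <<'E'
from h import *
def big(m,roi):
    k=np.zeros_like(m);x0,y0,x1,y1=roi;k[y0:y1,x0:x1]=m[y0:y1,x0:x1]
    c=max(cv2.findContours(k,cv2.RETR_EXTERNAL,cv2.CHAIN_APPROX_NONE)[0],key=cv2.contourArea);return c
for f,r in (('scene0',(258,168,285,190)),('side0',(288,288,325,318))):
    im,p=load(f); m=((im[...,0].astype(int)-im[...,2])>40).astype(np.uint8)
    c=big(m,r); q=np.array([onz(p,x[0],.014)[:2] for x in c],np.float32)
    M=cv2.moments(c); u=(M['m10']/M['m00'],M['m01']/M['m00'])
    print(f,'block',u,onz(p,u,.007),cv2.minAreaRect(q))
for f,r in (('scene0',(275,205,365,275)),('side0',(290,178,375,232))):
    im,p=load(f); m=(im.min(2)>120).astype(np.uint8)
    c=big(m,r); q=np.array([onz(p,x[0],.02)[:2] for x in c],np.float32); print(f,'stage',cv2.minAreaRect(q))
    hull=cv2.approxPolyDP(cv2.convexHull(c),4,True)[:,0]; print([ (h.tolist(),np.round(onz(p,h,.02)[:2],4).tolist()) for h in hull])
a,_=load('scene0');b,_=load('side0')
A=cv2.resize(a[205:290,405:485],None,fx=5,fy=5,interpolation=2)[:425,:400]; B=cv2.resize(b[100:185,245:325],None,fx=5,fy=5,interpolation=2)
C=np.hstack([A,B]); cv2.imwrite('pics/probe.png',C[:,:,::-1])
A=cv2.resize(a[200:280,275:365],None,fx=4.4,fy=4.4,interpolation=2)
B=cv2.resize(b[170:250,290:380],None,fx=4.4,fy=4.4,interpolation=2)
cv2.imwrite('pics/stage.png',np.hstack([A,B])[:,:,::-1])
E
```

```text
scene0 block (270.55434782608694, 177.78804347826087) [ 0.51001197 -0.20987508  0.007     ] ((0.5165750980377197, -0.20279553532600403), (0.04684915393590927, 0.05905450880527496), 85.8983154296875)
side0 block (306.3078299776286, 302.806711409396) [ 0.51351339 -0.2042444   0.007     ] ((0.5129215717315674, -0.2083057463169098), (0.0392114520072937, 0.04736050218343735), 86.3472671508789)
scene0 stage ((0.6298630237579346, 0.04493143409490585), (0.1675201952457428, 0.11965899169445038), 7.58992862701416)
[([315, 209], [0.5601, -0.0247]), ([359, 223], [0.5431, 0.0856]), ([328, 273], [0.7042, 0.1138]), ([282, 254], [0.717, 0.0071])]
side0 stage ((0.6242033839225769, 0.03607849031686783), (0.15635906159877777, 0.12690585851669312), 7.3870086669921875)
[([351, 180], [0.692, 0.1078]), ([369, 214], [0.7019, -0.0122]), ([309, 231], [0.5555, -0.0323]), ([294, 195], [0.5439, 0.087])]
```

View pics/probe.png

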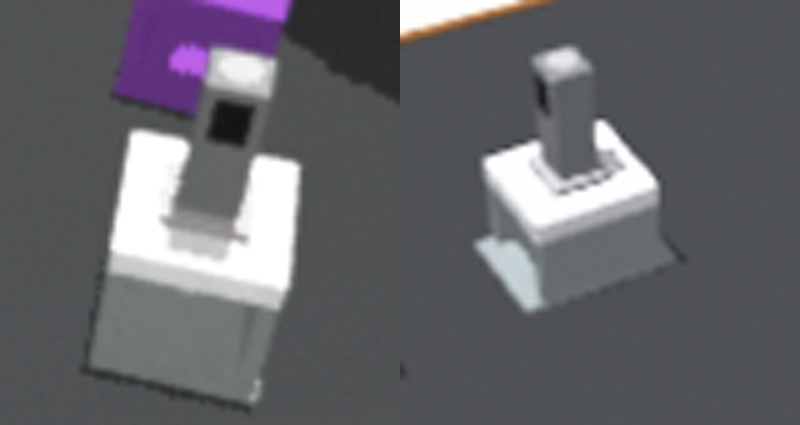

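View pics/stage.png

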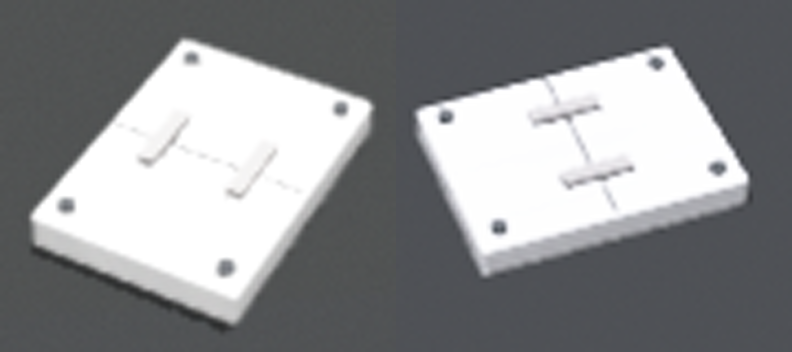

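```bash
python3 - <<'E'
from h import *
for f,o,l in (('scene0',(275,200),[(192,58),(341,108),(225,267),(66,205)]),('side0',(290,170),[(261,63),(50,117),(103,228),(322,168)])):
    im,p=load(f); P=np.array([onz(p,np.array(x)/4.4+o-.4,.02)[:2] for x in l]); print('bolts',P.round(4).tolist(),P.mean(0))
    d=P[2]-P[1]; print([np.degrees(np.arctan2(*(P[i]-P[j])[::-1])) for i,j in ((3,0),(2,1),(1,0),(2,3))])
for f,u,c in (('scene0',(453.2,218.2),[(132,130),(300,163),(290,292),(112,262)]),('side0',(277.0,112.0),[(82,160),(205,122),(258,183),(138,230)])):
    im,p=load(f); print('probe top',onz(p,u,.126))
    o=(405,205) if f=='scene0' else (245,100)
    P=np.array([onz(p,np.array(x)/5+o-.4,.056)[:2] for x in c]); print(P.round(4).tolist(),P.mean(0))
E
```

```text
bolts [[0.5669, -0.0103], [0.5553, 0.075], [0.6792, 0.0906], [0.6903, 0.0054]] [0.62295384 0.04017598]
[np.float64(7.23611361410255), np.float64(7.169687604019296), np.float64(97.7531148263738), np.float64(97.41472353065376)]
bolts [[0.6832, 0.0953], [0.5594, 0.0793], [0.5704, -0.0062], [0.6935, 0.01]] [0.62664918 0.04461236]
[np.float64(-83.12078260201592), np.float64(-82.693244204518), np.float64(-172.63605794987964), np.float64(-172.48742534203998)]
probe top [0.53708054 0.28034889 0.126     ]
[[0.5143, 0.2385], [0.4938, 0.3014], [0.5643, 0.3232], [0.5884, 0.2627]] [0.5401946  0.28145629]
probe top [0.54094959 0.28280252 0.126     ]
[[0.4971, 0.3039], [0.5665, 0.3228], [0.5845, 0.2644], [0.5171, 0.2395]] [0.54128683 0.28268012]
```

```bash
python3 -m crank '[[0,[-0.66,-0.73,0],0.5],[0,[-0.66,-0.73,0],0],[0,[-0.66,-0.73,0],0],[0,[-0.66,-0.73,0],0],[0,[-0.66,-0.73,0],0],[0,[-0.66,-0.73,0],0],[0,[-0.66,-0.73,0],0]]' 20; python3 -m crank '[[0,[-0.66,-0.73,0],0],[0,[-0.66,-0.73,0],0],[0,[-0.66,-0.73,0],0],[0,[-0.66,-0.73,0],0],[0,[-0.66,-0.73,0],0],[0,[-0.66,-0.73,0],0]]'; python3 -m crank '[[0,[0,0,0],1],[0,[0,0,0],1],[0,[0,0,0],1],[0,[0,0,0],1],[0,[0,0,0],1],[0,[0,0,0],1],[0,[0,0,0],0.5],[0,[0,0,0],0]]'
```

```text
clock: 1.02
ee_pos: [0.352, 0.17, 0.2039]
tcp_rot: [0.0, 0.247, 0.969, 0.0]
contact_force: [1.5, 0.0, 0.1]
opening: 0.0872
finger_force: 0.0
clock: 1.78
ee_pos: [0.4344, -0.1744, 0.2041]
tcp_rot: [0.0, 0.247, 0.969, 0.0]
contact_force: [1.7, 0.6, -1.1]
opening: 0.0869
finger_force: 0.0
clock: 2.78
ee_pos: [0.4343, -0.1725, 0.2038]
tcp_rot: [-0.0, 0.729, 0.684, 0.0]
contact_force: [0.4, 0.8, 0.3]
opening: 0.087
finger_force: 0.0
```

```bash
python3 - <<'E'
from h import *
im,p=snap('wrist','w1')
m=((im[...,0].astype(int)-im[...,2])>40).astype(np.uint8)
for c in cv2.findContours(m,cv2.RETR_EXTERNAL,cv2.CHAIN_APPROX_NONE)[0]:
    if cv2.contourArea(c)<200: continue
    q=np.array([onz(p,x[0],.014)[:2] for x in c],np.float32); print(cv2.contourArea(c),cv2.boundingRect(c),cv2.minAreaRect(q))
E
```

```text
4238.0 (296, 305, 295, 19) ((0.6096217632293701, -0.40553829073905945), (0.03304361552000046, 0.45263198018074036), 86.45077514648438)
713.0 (461, 246, 29, 51) ((0.6558547616004944, -0.3338245749473572), (0.0384100079536438, 0.0887109637260437), 9.616128921508789)
712.5 (151, 246, 29, 51) ((0.19591094553470612, -0.3050551116466522), (0.08919941633939743, 0.03826406970620155), 73.17350769042969)
```

View pics/w1.png

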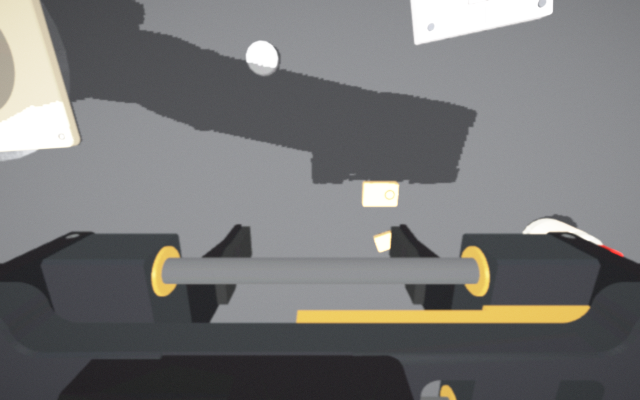

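Wrist view: large block at (380,194), ring at its right (+x) end, small decoy at (384,241) half hidden by a finger, stage corner top right.

```bash
python3 - <<'E'
from h import *
im,p=load('w1'); r=im[180:210,355:405]; m=np.zeros((400,640),np.uint8)
m[175:215,350:410]=(im[175:215,350:410,0]>150)
print(im[194,372],im[185,370])
c=max(cv2.findContours(m,0,cv2.CHAIN_APPROX_NONE)[0],key=cv2.contourArea)
q=np.array([onz(p,x[0],.014)[:2] for x in c],np.float32); print(cv2.boundingRect(c),cv2.minAreaRect(q))
print('ring',onz(p,(389.5,195),.014)); s=arm.sense(); print(s['ee_pos'])
E
```

```text
[255 255 252] [255 255 252]
(350, 180, 60, 35) ((0.5140177607536316, -0.21035799384117126), (0.04839671403169632, 0.0813911110162735), 86.42420196533203)
ring [ 0.52783645 -0.2079566   0.014     ]
[ 0.43430207 -0.17258299  0.2038393 ]
```

```bash
python3 -m crank '[[0,[-0.25,0.68,0],0],[0,[-0.26,0.69,0],0],[0,[0,0,0.7],0],[0,[0,0,0.7],0],[0,[0,0,0],0],[0,[0,0,0],0]]'
python3 - <<'E'
from h import *
im,p=snap('wrist','w2'); print(np.round(proj(p,np.array([.513,-.208,.014])),1))
m=np.zeros((400,640),np.uint8); u=proj(p,np.array([.513,-.208,.014])).astype(int)
y0,x0=max(u[1]-60,0),u[0]-80; r=im[y0:u[1]+50,x0:u[0]+80]; h=cv2.cvtColor(r,cv2.COLOR_RGB2GRAY)
t,b=cv2.threshold(h,0,255,cv2.THRESH_OTSU); print(t)
for t in (t,200,225):
  m[:]=0; m[y0:u[1]+50,x0:u[0]+80]=h>t
  c=max(cv2.findContours(m,0,cv2.CHAIN_APPROX_NONE)[0],key=cv2.contourArea)
  q=np.array([onz(p,x[0],.014)[:2] for x in c],np.float32); print(cv2.boundingRect(c),cv2.minAreaRect(q))
cv2.imwrite('pics/w2c.png',im[80:300,120:520,::-1])
s=arm.sense(); print(s['ee_pos'],s['tcp_rot'])
E
```

```text
clock: 3.58
ee_pos: [0.5152, -0.2087, 0.1215]
tcp_rot: [0.001, 0.729, 0.684, 0.0]
contact_force: [-0.1, -0.4, 0.7]
opening: 0.0871
finger_force: 0.0
[316.8 189. ]
129.0
(236, 129, 160, 110) ((0.5118016600608826, -0.20516511797904968), (0.11769534647464752, 0.17357787489891052), 86.39796447753906)
(298, 171, 44, 31) ((0.5159503221511841, -0.20512504875659943), (0.03246902674436569, 0.04544280841946602), 86.40424346923828)
(299, 172, 42, 30) ((0.5159977674484253, -0.205654576420784), (0.03141801804304123, 0.04357007145881653), 86.40424346923828)
[ 0.51552615 -0.20869944  0.12185858] [0.00096793 0.72902994 0.68448062 0.00082903]
```

View pics/w2c.png

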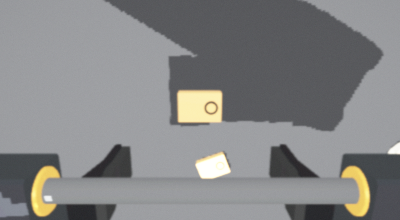

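Block centred between the jaws at crop (200,107), ring at its +x end, tool aligned; small decoy clear at (213,165). Descend and grip.

```bash
python3 -m crank '[[0,[0.06,0,0.6],0],[0,[0,0,0.6],0],[0,[0,0,0.4],0],[0,[0,0,0.09],0],[0,[0,0,0],0]]' 12; python3 -m crank '[[0.6,[0,0,0],0],[0.6,[0,0,0],0],[0.6,[0,0,0],0],[0.6,[0,0,0],0],[0.6,[0,0,0],0]]'
```

```text
clock: 4.25
ee_pos: [0.5157, -0.205, 0.0199]
tcp_rot: [0.001, 0.729, 0.684, 0.001]
contact_force: [-0.1, 0.2, 0.3]
opening: 0.0872
finger_force: 0.0
clock: 4.88
ee_pos: [0.5147, -0.2047, 0.0185]
tcp_rot: [-0.0, 0.729, 0.684, 0.0]
contact_force: [0.2, -0.6, -0.9]
opening: 0.0452
finger_force: 0.0
```

```bash
python3 -m crank '[[0.8,[0,0,0],0],[0.8,[0,0,0],0],[0.8,[0,0,0],0]]'; python3 -m crank '[[0.8,[0,0,-0.5],0],[0.8,[0,0,-1],0],[0.8,[0,0,-0.5],0],[0.8,[0,0,0],0]]'
```

```text
clock: 5.25
ee_pos: [0.5147, -0.2047, 0.0185]
tcp_rot: [-0.0, 0.729, 0.684, 0.0]
contact_force: [-0.6, 0.2, 0.7]
opening: 0.0195
finger_force: 0.0
clock: 5.75
ee_pos: [0.5161, -0.2052, 0.1407]
tcp_rot: [0.001, 0.729, 0.684, 0.002]
contact_force: [0.4, 0.4, -1.1]
opening: 0.0173
finger_force: 0.0
```

```bash
python3 -m crank '[[0,[0,0,0],0],[0,[0,0,0],0],[0,[0,0,0],0],[0,[0,0,0],0]]'
python3 - <<'E'
from h import *
im,p=snap('wrist','w3');im2,p2=snap('side','s3'); print(proj(p,arm.sense()['ee_pos']),proj(p2,arm.sense()['ee_pos']))
cv2.imwrite('pics/w3c.png',np.vstack([im[100:300,120:520],im2[200:400,150:550]])[:,:,::-1])
E
```

```text
clock: 6.25
ee_pos: [0.5145, -0.2048, 0.1381]
tcp_rot: [-0.0, 0.729, 0.684, -0.0]
contact_force: [0.1, 0.2, -0.2]
opening: 0.0497
finger_force: 0.0
[318.51602888 229.88130378] [305.75645627 263.41616813]
```

View pics/w3c.png

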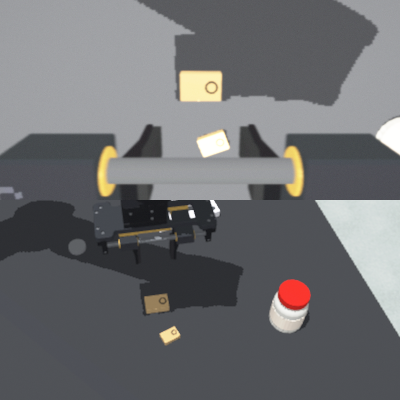

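The block is unmoved at side (306,303), so the fingers closed without it. In the side view the tips seem higher than the calibration predicts. I'll enlarge them to check.

```bash
python3 - <<'E'
from h import *
s=arm.sense(); e=s['ee_pos']; a,p=load('s3'); b,q=snap('scene','c3')
out=[]
for im,P in ((a,p),(b,q)):
    u=proj(P,e); t=proj(P,e-[0,0,.017]); g=proj(P,np.array([e[0],e[1],0.])); print(u,t,g)
    x0,y0=int(u[0])-35,int(u[1])-30; print(x0,y0)
    v=im[y0:y0+80,x0:x0+70].copy(); v=(255*(v/255.)**.45).astype(np.uint8)
    v=cv2.resize(v,None,fx=5.6,fy=5.6,interpolation=2)
    for w,c in ((u,(255,0,0)),(t,(0,255,0)),(g,(0,0,255))): cv2.circle(v,tuple(int(k) for k in (w-[x0,y0]+.5)*5.6),2,c,-1)
    out.append(v)
cv2.imwrite('pics/tips.png',np.hstack(out)[:,:,::-1])
E
```

```text
[305.75645627 263.41616813] [305.92222099 269.03211328] [306.97841841 304.81503985]
270 233
[266.13643609 135.22536555] [266.7863593  141.32835977] [271.0521264  181.38532551]
231 105
```

View pics/tips.png

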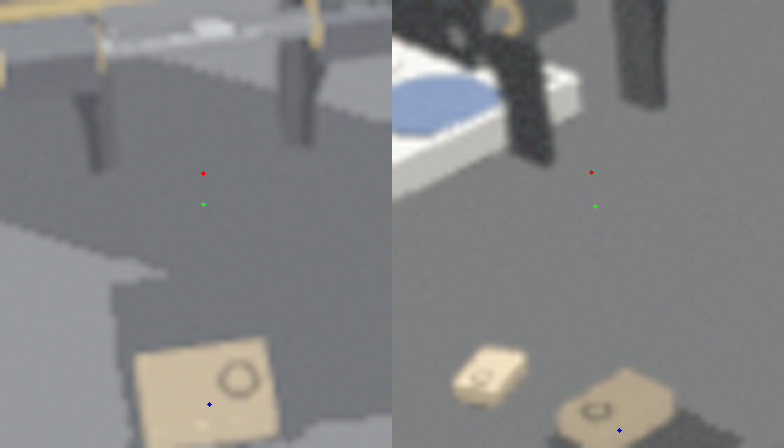

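```bash
python3 - <<'E'
from h import *
e=arm.sense()['ee_pos']; a,p=load('s3'); b,q=load('c3')
def tri(u,v):
    A=[];B=[]
    for P,w in ((p,u),(q,v)):
        c,d=ray(P,w); d/=np.linalg.norm(d); M=np.eye(3)-np.outer(d,d); A.append(M);B.append(M@c)
    return np.linalg.lstsq(np.vstack(A),np.hstack(B),rcond=None)[0]
S=lambda x,y:(270+x/5.6-.5,233+y/5.6-.5); C=lambda x,y:(231+(x-392)/5.6-.5,105+y/5.6-.5)
l=tri(S(98,172),C(642,106)); r=tri(S(300,145),C(535,162)); print(e,l,r,(l+r)/2-e)
E
```

```text
[ 0.51469829 -0.20473543  0.13839704] [ 0.47931645 -0.20697342  0.15385402] [ 0.54359825 -0.21084954  0.15358572] [-0.00324095 -0.00417605  0.01532283]
```

Triangulated, the fingertips are about 15 mm above the reported TCP instead of 17 mm below it, which is roughly a 32 mm z discrepancy. So the first try closed above the block. I'll go down in small steps and watch the contact force.

```bash
python3 -m crank '[[0,[0,0,0.8],0],[0,[0,0,0.8],0],[0,[0,0,0.6],0],[0,[0,0,0.1],0],[0,[0,0,0],0]]'; python3 -m crank '[[0,[0,0,0.08],0],[0,[0,0,0],0]]';  python3 -m crank '[[0,[0,0,0.05],0],[0,[0,0,0],0]]'
```

```text
clock: 7.02
ee_pos: [0.5152, -0.2051, 0.0013]
tcp_rot: [0.0, 0.729, 0.684, 0.0]
contact_force: [0.4, 0.6, 0.8]
opening: 0.0867
finger_force: 0.0
clock: 7.28
ee_pos: [0.5153, -0.2047, -0.0036]
tcp_rot: [0.0, 0.729, 0.684, 0.001]
contact_force: [-0.7, -0.5, -0.3]
opening: 0.0872
finger_force: 0.0
clock: 7.52
ee_pos: [0.5147, -0.2046, -0.0073]
tcp_rot: [-0.0, 0.729, 0.684, 0.0]
contact_force: [0.4, 0.2, -0.5]
opening: 0.0868
finger_force: 0.0
```

```bash
python3 -m crank '[[0,[0,0,0.05],0],[0,[0,0,0],0]]';  python3 -m crank '[[0.75,[0,0,0],0],[0.75,[0,0,0],0],[0.75,[0,0,0],0],[0.75,[0,0,0],0],[0.75,[0,0,0],0],[0.75,[0,0,0],0],[0.75,[0,0,0],0]]' 12
```

```text
clock: 7.78
ee_pos: [0.5146, -0.2047, -0.0105]
tcp_rot: [-0.0, 0.729, 0.684, -0.0]
contact_force: [0.3, 0.2, -0.7]
opening: 0.0871
finger_force: 0.0
clock: 8.65
ee_pos: [0.5147, -0.2048, -0.0103]
tcp_rot: [-0.0, 0.729, 0.684, 0.0]
contact_force: [-0.5, -0.5, -0.0]
opening: 0.0455
finger_force: 12.0
```

Gripped at 45.5 mm opening with 12 N. Lift and carry towards the stage.

```bash
python3 -m crank '[[0.75,[0,0,-0.5],0],[0.75,[0,0,-0.8],0],[0.75,[0,0,-0.7],0],[0.75,[0.67,0.31,0],0],[0.75,[0.67,0.31,0],0],[0.75,[0.67,0.31,0],0],[0.75,[0.67,0.31,0],0],[0.75,[0,0,0],-1],[0.75,[0,0,0],-0.09],[0.75,[0,0,0],0]]'
python3 - <<'E'
from h import *
im,p=snap('wrist','w4'); s=arm.sense(); print(s['ee_pos'],s['tcp_rot'])
g=cv2.cvtColor(im,cv2.COLOR_RGB2GRAY)
c0=np.array([.625,.0425]);th=np.radians(7.3);R=np.array([[np.cos(th),-np.sin(th)],[np.sin(th),np.cos(th)]])
Q=[]
for X in ([-.0625,.043],[.0625,.043],[.0625,-.043],[-.0625,-.043]):
    u=proj(p,np.r_[c0+R@X,.02]); x,y=u.astype(int); 
    w=g[max(y-14,0):y+15,max(x-14,0):x+15]; ok=w.size>0
    if not ok: print('out',u);continue
    m=(w<110).astype(np.uint8); n,l,st,ce=cv2.connectedComponentsWithStats(m)
    for i in range(1,n):
        if 8<st[i,4]<250 and st[i,0]>0 and st[i,1]>0 and st[i,0]+st[i,2]<w.shape[1] and st[i,1]+st[i,3]<w.shape[0]:
            v=ce[i]+[max(x-14,0),max(y-14,0)]; print(u.round(1),v.round(1),st[i,4],onz(p,v,.02).round(4))
cv2.imwrite('pics/w4.png',im[:,:,::-1])
E
```

```text
clock: 9.9
ee_pos: [0.599, -0.0499, 0.1098]
tcp_rot: [-0.0, 0.663, 0.749, 0.0]
contact_force: [-1.1, -0.2, -0.0]
opening: 0.0455
finger_force: 12.0
[ 0.59896801 -0.04983445  0.10979231] [-3.72316220e-05  6.62607285e-01  7.48967007e-01  7.81812127e-05]
[424.2 147.4] [427.1 148.3] 59 [0.6953 0.0074 0.02  ]
[292.3 148.1] [296.  149.2] 48 [ 0.572  -0.0088  0.02  ]
```

View pics/w4.png

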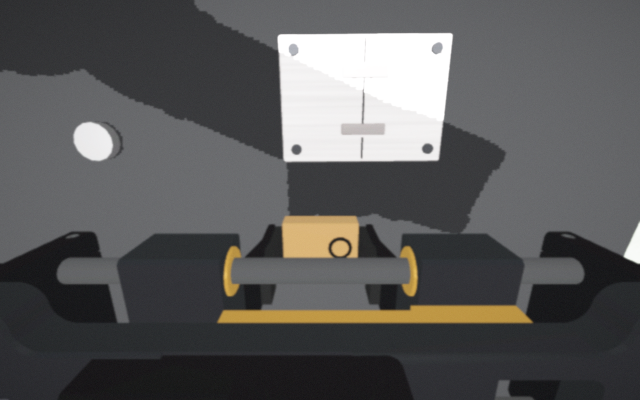

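Wrist view: stage bolts at (293,48), (437,48), (427,148), (296,149), near rib at (363,129), engraved line at x≈363. The held block is at (320,237), level, ring up.

```bash
python3 - <<'E'
from h import *
im,p=load('w4'); g=cv2.cvtColor(im,cv2.COLOR_RGB2GRAY); P=[]
for x,y in ((293,48),(437,48),(427,148),(296,149)):
    m=(g[y-9:y+10,x-9:x+10]<140).astype(np.uint8); n,l,st,ce=cv2.connectedComponentsWithStats(m); i=l[9,9]
    v=ce[i]+[x-9,y-9]; P.append(onz(p,v,.02)[:2]); print(v,st[i,4],P[-1])
P=np.array(P); c=P.mean(0); d=P[1]-P[0]+P[2]-P[3]; th=np.arctan2(d[1],d[0]); print('stage',c,np.degrees(th),np.linalg.norm(d)/2)
e=np.array([.59897,-.04983]); q=[-.0000372,.6626,.7490,.00008]
tx=np.array([2*q[1]**2-1,2*q[1]*q[2]]);ty=np.array([tx[1],-tx[0]]); print('tool y deg',np.degrees(np.arctan2(ty[1],ty[0])))
D=c-e; print('units x,y',D@tx/.06,D@ty/.06)
m=np.zeros_like(g);h=cv2.cvtColor(im,cv2.COLOR_RGB2HSV)
m[205:262,270:370]=((h[205:262,270:370,1]>60)&(h[205:262,270:370,2]>120))
k=max(cv2.findContours(m,0,2)[0],key=cv2.contourArea); print(cv2.boundingRect(k))
print(g[212:262:2,300])
for r in (217,221,225,229): 
    w=onz(p,(320,r),.134)[:2]; print(r,(w-e)@tx,(w-e)@ty)
for z in (.12,.134):
  a=onz(p,(341,248),z)[:2]; print('ring rel',(a-e)@tx,(a-e)@ty)
E
```

```text
[293.  48.] 361 [0.56087484 0.07749388]
[437.  48.] 361 [0.68437487 0.0926685 ]
[427.09210526 148.05263158] 76 [0.69530159 0.0075646 ]
[296.05882353 149.02941176] 68 [ 0.57206152 -0.00853699]
stage [0.62815321 0.0422975 ] 7.224155577660047 0.12435721893298568
tool y deg 7.002821670852046
units x,y 1.4647557269036093 0.6699821173434999
(282, 216, 77, 42)
[ 60  62 143 166 167 168 185 187 186 187 186 185 187 185 185 186 185 186
 187 187 186 187 177 109  95]
217 0.018048899500989573 0.0011862503095128403
221 0.015539992112179052 0.001186528518767065
225 0.013009942341385528 0.0011868090724706998
229 0.010458481809807747 0.0011870920003838076
ring rel -0.008965279525080597 0.015059125296357249
ring rel -0.0019543147485787727 0.013928005681039251
```

```bash
python3 -m crank '[[0.75,[0.5,0.21,0],0],[0.75,[0.5,0.21,0],0],[0.75,[0.48,0.21,0],0],[0.75,[0,0,0.7],0],[0.75,[0,0,0.6],0],[0.75,[0,0,0.2],0],[0.75,[0,0,0],0],[0.75,[0,0,0],0]]'; python3 -m crank '[[0.75,[0,0,0.05],0],[0.75,[0,0,0.04],0],[0.75,[0,0,0],0]]'; python3 -m crank '[[0.75,[0,0,0.04],0],[0.75,[0,0,0.01],0],[0.75,[0,0,0],0]]'
python3 - <<'E'
from h import *
im,p=snap('wrist','w5'); im,p=snap('side','s5'); im,p=snap('scene','c5')
E
```

```text
clock: 10.95
ee_pos: [0.6266, 0.0437, 0.0214]
tcp_rot: [0.001, 0.661, 0.75, 0.001]
contact_force: [0.4, -0.0, 0.1]
opening: 0.0459
finger_force: 12.0
clock: 11.32
ee_pos: [0.6254, 0.0439, 0.0143]
tcp_rot: [-0.0, 0.661, 0.75, -0.0]
contact_force: [0.1, -0.1, -0.1]
opening: 0.046
finger_force: 12.0
clock: 11.7
ee_pos: [0.6255, 0.0439, 0.0112]
tcp_rot: [-0.0, 0.661, 0.75, -0.0]
contact_force: [-1.0, 0.7, -1.1]
opening: 0.0461
finger_force: 12.0
```

```bash
python3 -m crank '[[0.75,[0,0,0.02],0],[0.75,[0,0,0],0],[0.2,[0,0,0],0],[0.2,[0,0,0],0],[0.2,[0,0,0],0],[0.2,[0,0,0],0],[0.2,[0,0,0],0]]'; python3 -m crank '[[0,[0,0,-0.5],0],[0,[0,0,-0.9],0],[0,[0,0,-0.9],0],[0,[-0.75,0,0],0],[0,[-0.75,0,0],0],[0,[0,0,0],0],[0,[0,0,0],0]]'
python3 - <<'E'
from h import *
im,p=snap('wrist','w6'); im2,p2=snap('side','s6'); im3,p3=snap('scene','c6')
u=proj(p,np.array([.6255,.0439,.034])); print(u)
o=[]
for I,P in ((im,p),(im2,p2),(im3,p3)):
    x,y=proj(P,np.array([.6255,.0439,.034])).astype(int); k=60 if I is im else 30
    y0=max(y-k,0);x0=x-k; print(x0,y0); v=I[y0:y0+2*k,x0:x0+2*k]; o.append(cv2.resize(v,(260,260),interpolation=2))
cv2.imwrite('pics/placed.png',np.hstack(o)[:,:,::-1])
E
```

```text
clock: 12.72
ee_pos: [0.6255, 0.0439, 0.0101]
tcp_rot: [-0.0, 0.661, 0.75, 0.0]
contact_force: [0.5, 0.1, -0.3]
opening: 0.0693
finger_force: 0.0
clock: 13.6
ee_pos: [0.6368, -0.0449, 0.1479]
tcp_rot: [-0.0, 0.661, 0.75, 0.0]
contact_force: [0.1, 1.3, -0.1]
opening: 0.0866
finger_force: 0.0
[318.93248012 100.06904596]
258 40
301 168
292 201
```

View pics/placed.png

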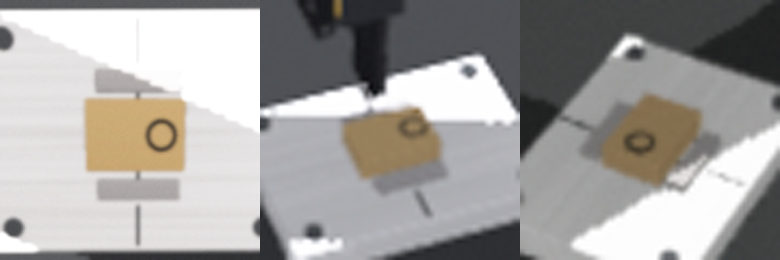

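Wrist (left): the block lies between the ribs, its centre at crop x≈135 against the line at 138 (about 1 mm off) and centred across, ring up at (161,135). The side and scene crops agree. Next, the probe.

```bash
python3 -m crank '[[0,[0,0,-0.5],-0.5],[0,[0,0,-0.5],-0.5],[0,[0.8,0,0],0],[0,[0.8,0,0],0],[0,[0.8,-0.3,0],0],[0,[0.8,-0.3,0],0],[0,[0.8,-0.3,0],0],[0,[0,0,0],0],[0,[0,0,0],0]]'
python3 - <<'E'
from h import *
im,p=load('w6'); h=cv2.cvtColor(im,cv2.COLOR_RGB2HSV); m=np.zeros((400,640),np.uint8)
m[70:140,280:360]=h[70:140,280:360,1]>70
cs,hi=cv2.findContours(m,cv2.RETR_CCOMP,cv2.CHAIN_APPROX_NONE); k=max(cs,key=cv2.contourArea)
q=np.array([onz(p,x[0],.034)[:2] for x in k],np.float32); print('block',cv2.minAreaRect(q))
print('ring',onz(p,(258+161*120/260-.5,40+135*120/260-.5),.034))
im,p=snap('wrist','w7'); s=arm.sense(); print(s['ee_pos'],s['tcp_rot'])
hs=cv2.cvtColor(im,cv2.COLOR_RGB2HSV); u=proj(p,np.array([.540,.2815,.126])); print('top px',u, proj(p,np.array([.54,.2815,.056])))
x,y=u.astype(int); g=cv2.cvtColor(im,cv2.COLOR_RGB2GRAY)
np.set_printoptions(linewidth=250); print(x-60,max(0,y-48)); print(g[max(0,y-48):y+90:6,x-60:x+60:5])
E
```

```text
clock: 14.88
ee_pos: [0.5142, 0.1679, 0.2084]
tcp_rot: [0.0, 0.593, 0.805, 0.0]
contact_force: [-0.6, -1.1, 0.6]
opening: 0.0868
finger_force: 0.0
block ((0.6267322301864624, 0.04246465861797333), (0.0441267192363739, 0.03099120408296585), 7.271705150604248)
ring [0.63833746 0.04389347 0.034     ]
[0.51458023 0.16715329 0.2083393 ] [2.33938117e-04 5.93347385e-01 8.04946464e-01 1.29942217e-04]
top px [385.980038    84.43676677] [371.80979    90.8601141]
325 36
[[ 94  92  94  92  92  91  92  91  93  92  93  93  91  93  94  91  94  92  93  92  91  92  91  92]
 [ 94  93  91  95  94  94  92  94  93  92  94  93  93  94  94  92  94  93  93  93  94  90  90  93]
 [ 95  93  92  93  94  94  94  92  91  92  92  94  94  92  92  95  92  93  92  91  91  95  95  92]
 [ 93  94  93  93  94  93  94  95  93  94  91  94  96  94  91  95  93  93  94  92  93  93  93  95]
 [ 96  95  94  94 201 195 193 187 188 187 185 184 185 183 182 182 172  93  94  95  92  94  92  93]
 [ 96  94  95 100 255 255 255 255 255 255 255 255 255 255 255 255 255  95  93  95  93  93  93  95]
 [ 95  99 247 209 255 255 255 255 255 255 
[... 941 characters left out ...]
7  94]
 [ 96  97  98  97  97  98  98  96  96  98  98  96  97  96  98  97  96  96  97  95  95  96  98  96]
 [ 95  97  96  95  97  97  96  98  96  96  97  96  95  95  99  98  98  96  95  96  93  94  97  94]
 [ 95  96  96  96  95  97  96  97  97  97  96  95  95  97  97  96  95  96  92  94  94  93  93  95]
 [ 73  70  67  68  82  87  85  76  69  55  53  51  53  53  54  54  53  51  52  53  53  54  51  53]
 [ 52  54  50  52  52  53  52  52  53  49  52  53  53  53  53  55  51  52  53  51  52  52  53  50]
 [ 53  51  50  52  54  51  51  54  53  53  51  52  52  52  52  53  52  53  52  53  54  51  51  53]
 [ 51  53  53  53  51  54  52  51  53  53  53  50  50  52  51  52  53  54  52  53  53  54  52  53]]
```

```bash
python3 - <<'E'
from h import *
im,p=load('w7'); g=cv2.cvtColor(im,cv2.COLOR_RGB2GRAY)
m=np.zeros_like(g); m[40:135,320:420]=(g[40:135,320:420]>252); 
m=cv2.morphologyEx(m,cv2.MORPH_CLOSE,np.ones((31,31)))
k=max(cv2.findContours(m,0,cv2.CHAIN_APPROX_NONE)[0],key=cv2.contourArea)
q=np.array([onz(p,x[0],.056)[:2] for x in k],np.float32); print('plate',cv2.boundingRect(k),cv2.minAreaRect(q))
np.set_printoptions(linewidth=250); print(g[70:108:2,362:412:2])
E
```

```text
plate (342, 61, 66, 62) ((0.5424396991729736, 0.28062617778778076), (0.0706966295838356, 0.06360489130020142), 17.329885482788086)
[[255 255 255 255 255 255 255 255 255 255 255 255 255 255 255 255 255 255 255 255 255 255 255 210  93]
 [255 255 255 255 255 255 255 255 253 251 252 253 254 254 254 254 254 253 253 254 255 255 255 194  94]
 [255 255 255 255 255 255 254 211 226 229 229 229 228 227 226 226 223 224 223 221 247 255 255 171  94]
 [254 254 254 254 252 230 154 183 229 232 231 231 232 237 239 234 228 226 226 224 242 255 255 163  95]
 [253 253 253 243 177 126 120 187 231 231 232 243 250 252 252 251 247 231 225 224 248 255 255 144  93]
 [253 252 234 150 112  68  92 187 231 232 245 252 253 253 253 253 252 248 228 223 251 255 255 123  94]
 [253 249 161 122  75  33  99 198 231 236 251 252 252 252 252 252 252 251 237 223 253 255 255 114  93]
 [253 247 150 123  66  34 104 206 231 244 252 252 252 252 252 252 252 252 242 221 254 255 254 104  93]
 [253 245 143 122  60  34 113 210 232 248 252 252 252 252 252 252 252 252 245 221 254 255 253  99  95]
 [253 244 139 119  57  36 119 214 232 247 
[... 288 characters left out ...]
  47 146 222 231 231 238 250 252 252 252 251 244 228 224 233 255 255 212  97  94]
 [253 233 127 116  83 100 154 223 232 232 231 234 243 246 244 236 228 225 224 237 255 255 200  95  97]
 [253 229 128 127 124 124 163 224 230 229 228 227 227 227 227 226 225 224 221 241 255 255 185  96  96]
 [253 225 128 124 123 120 134 173 181 180 181 183 184 184 186 185 188 190 197 252 255 255 167  96  95]
 [253 236 130 117 112 109 105 106 105 104 106 107 109 119 144 172 197 214 232 255 255 255 149  95  96]
 [253 252 246 224 229 244 222 190 170 200 183 155 164 191 221 233 239 234 247 255 255 255 126  97  95]
 [253 253 252 252 252 253 252 252 249 252 251 246 238 251 255 254 255 255 255 255 255 255 116  95  96]]
```

```bash
python3 -m crank '[[0,[0.57,0.33,0],0],[0,[0.56,0.33,0],0],[0,[0.56,0.32,0],0],[0,[0,0,0],0],[0,[0,0,0],0]]'; python3 -m crank '[[0,[0,0,0.6],0],[0,[0,0,0.6],0],[0,[0,0,0.6],0],[0,[0,0,0.5],0],[0,[0,0,0.14],0],[0,[0,0,0],0],[0,[0,0,0],0]]'; python3 -c "
from plant import arm;s=arm.sense();print(s['ee_pos'],s['contact_force'],s['tcp_rot'])"
```

```text
clock: 15.55
ee_pos: [0.541, 0.2802, 0.208]
tcp_rot: [0.0, 0.594, 0.804, -0.0]
contact_force: [0.5, 0.5, 0.5]
opening: 0.0869
finger_force: 0.0
clock: 16.42
ee_pos: [0.5412, 0.2821, 0.0633]
tcp_rot: [0.0, 0.593, 0.805, 0.001]
contact_force: [-0.0, -0.1, -0.7]
opening: 0.0866
finger_force: 0.0
[0.54119672 0.28211499 0.06330442] [-0.02350145 -0.05175094 -0.67672912] [3.58119427e-04 5.93282195e-01 8.04993761e-01 1.07402062e-03]
```

```bash
python3 -m crank '[[0.9,[0,0,0],0],[0.9,[0,0,0],0],[0.9,[0,0,0],0],[0.9,[0,0,0],0],[0.9,[0,0,0],0],[0.9,[0,0,0],0],[0.9,[0,0,0],0],[0.9,[0,0,0],0],[0.9,[0,0,0],0]]' 35; python3 -m crank '[[0.9,[0,0,0],0],[0.9,[0,0,0],0]]'
```

```text
clock: 17.55
ee_pos: [0.5403, 0.2821, 0.0617]
tcp_rot: [-0.0, 0.593, 0.805, 0.0]
contact_force: [0.3, -0.2, -0.1]
opening: 0.0236
finger_force: 35.0
clock: 17.8
ee_pos: [0.5402, 0.282, 0.0617]
tcp_rot: [-0.0, 0.593, 0.805, 0.0]
contact_force: [0.4, 0.2, -0.2]
opening: 0.024
finger_force: 35.0
```

```bash
python3 -m crank '[[0.9,[0,0,-0.3],0],[0.9,[0,0,-0.6],0],[0.9,[0,0,-0.5],0],[0.9,[0,0,-0.27],0],[0.9,[-0.4,0.06,0],0],[0.9,[-0.7,0.06,0],0],[0.9,[-0.7,0.06,0],0],[0.9,[-0.7,0.06,0],0],[0.9,[-0.7,0.06,0],0],[0.9,[-0.7,0.08,0],0]]'; python3 -m crank '[[0.9,[-0.33,0,0],0],[0.9,[0,0,0],0],[0.9,[0,0,0],0],[0.9,[0,0,0],0]]'
python3 - <<'E'
from h import *
s=arm.sense(); e=s['ee_pos']; print(e,s['opening'])
np.set_printoptions(linewidth=250)
for n in ('side','scene'):
    a,p=snap(n,n+'8'); print(n,'expected tip',proj(p,e+[0,0,.0323-.088]),'nose end',proj(p,e+[0,0,.0323-.068]),'spot',proj(p,np.array([.6372,.0453,.034])))
    x,y=proj(p,e+[0,0,-.0557]).astype(int); g=cv2.cvtColor(a,cv2.COLOR_RGB2GRAY); print(x-14,y-20); print(g[y-20:y+12,x-14:x+15])
E
```

```text
clock: 19.05
ee_pos: [0.6314, 0.0642, 0.1619]
tcp_rot: [-0.0, 0.593, 0.805, -0.0]
contact_force: [0.2, 0.2, -1.1]
opening: 0.0238
finger_force: 35.0
clock: 19.55
ee_pos: [0.6369, 0.0485, 0.1618]
tcp_rot: [-0.0, 0.592, 0.806, 0.0]
contact_force: [-0.1, -0.2, -1.3]
opening: 0.0241
finger_force: 35.0
[0.6369229  0.0484576  0.16183414] 0.02410531798413908
side expected tip [336.47461136 173.380353  ] nose end [336.74531366 166.71028705] spot [336.00026286 196.88762806]
322 153
[[ 80  82  81  81  90 117 133 130 118  90  75  85  91  93  95  95  94  94  95  94  94  95  97  93  83  82  82  81  81]
 [ 81  82  81  81  92 115 130 131 127 113  98  91  91  93  95  95  94  95  94  95  95  95 103 114 101  83  82  82  82]
 [ 81  81  81  81  86 102 120 130 131 127 113  97  91  93  95  94  94  94  95  95  96 101 114 125 122 102  82  82  81]
 [ 82  82  81  81  81  86 102 120 130 132 127 114  97  93  96  94  94  95 101 104 108 119 125 127 128 117  90  82  82]
 [ 81  81  81  82  81  81  87 101 120 130 132 127 111  95  95  95  99 109 119 121 126 131 131 128 126 120  97  81  81]
 [ 81  81  82  82  82  81  
[... 6420 characters left out ...]
 63  68 110 198 246 250 249 208 161 153 154 191 244 250 250 250 251 250 250 250 250 250 236 190 142 124]
 [ 62  63  63  65 103 197 246 251 251 250 249 248 247 247 248 250 250 250 251 251 250 251 251 252 252 251 249 239 229]
 [ 63  62  65  94 190 247 251 251 250 250 250 250 250 250 250 250 250 251 250 251 251 251 251 251 252 251 251 250 250]
 [ 63  64  90 175 245 251 251 250 251 250 250 250 250 250 250 251 251 250 250 251 251 251 251 252 251 251 251 251 251]
 [ 61  82 170 245 251 251 251 250 250 250 250 250 250 250 250 251 251 250 251 251 251 251 251 251 251 251 251 251 251]
 [ 75 144 243 251 251 251 251 250 250 250 250 250 250 250 250 251 251 250 251 251 251 251 251 251 251 251 251 251 250]]
```

The tip shows at side (336,173) and scene (320,207.5), within about 1 px of prediction. Apply a small correction, then lower.

```bash
python3 -m crank '[[0.9,[-0.04,-0.01,0.4],0],[0.9,[0,0,0.5],0],[0.9,[0,0,0.2],0],[0.9,[0,0,0],0],[0.9,[0,0,0],0]]'; python3 -m crank '[[0.9,[0,0,0.04],0],[0.9,[0,0,0.04],0],[0.9,[0,0,0.04],0],[0.9,[0,0,0],0],[0.9,[0,0,0],0]]'; python3 -m crank '[[0.9,[0,0,0.04],0],[0.9,[0,0,0.03],0],[0.9,[0,0,0],0],[0.9,[0,0,0],0],[0.9,[0,0,0],0]]'
```

```text
clock: 20.27
ee_pos: [0.6381, 0.044, 0.0972]
tcp_rot: [0.001, 0.593, 0.805, 0.001]
contact_force: [1.0, 0.7, -2.1]
opening: 0.0239
finger_force: 35.0
clock: 20.9
ee_pos: [0.6375, 0.044, 0.0889]
tcp_rot: [0.0, 0.593, 0.805, 0.0]
contact_force: [-0.8, -0.2, -0.5]
opening: 0.0238
finger_force: 35.0
clock: 21.52
ee_pos: [0.6375, 0.044, 0.0847]
tcp_rot: [0.0, 0.593, 0.805, 0.0]
contact_force: [0.9, 1.3, 1.5]
opening: 0.0236
finger_force: 35.0
```

```bash
python3 -m crank '[[0.9,[0,0,-0.1],0],[0.9,[0,0,-0.05],0],[0.9,[0.037,0.002,0],0],[0.9,[0,0,0],0],[0.9,[0,0,0],0],[0.9,[0,0,0],0]]'; python3 -m crank '[[0.9,[0,0,0.05],0],[0.9,[0,0,0.04],0],[0.9,[0,0,0.04],0],[0.9,[0,0,0.035],0],[0.9,[0,0,0],0],[0.9,[0,0,0],0],[0.9,[0,0,0],0],[0.9,[0,0,0],0]]'
python3 - <<'E'
from h import *
s=arm.sense(); e=s['ee_pos']; print(e,s['contact_force'])
np.set_printoptions(linewidth=250)
for n in ('side','scene'):
    a,p=snap(n,n+'9'); x,y=proj(p,np.array([.6372,.0453,.034])).astype(int); print(n,proj(p,np.array([.6372,.0453,.034])),x-12,y-22)
    g=cv2.cvtColor(a,cv2.COLOR_RGB2GRAY); print(g[y-22:y+8,x-12:x+13])
E
```

```text
clock: 22.28
ee_pos: [0.6368, 0.046, 0.0934]
tcp_rot: [-0.0, 0.593, 0.805, -0.0]
contact_force: [0.6, -0.3, -1.7]
opening: 0.0236
finger_force: 35.0
clock: 23.28
ee_pos: [0.6369, 0.0461, 0.0837]
tcp_rot: [0.0, 0.593, 0.805, 0.0]
contact_force: [-0.5, -0.6, 1.6]
opening: 0.0236
finger_force: 35.0
[0.63693    0.04606438 0.08372148] [-0.46054372 -0.5586799   1.62826839]
side [336.00026286 196.88762806] 324 174
[[ 81  73  49  24  24  25  24  24  28  38  70  93  94  94  95  94  94  95  94  83  53  29  46  71  82]
 [ 82  76  60  37  26  24  25  23  28  42  72  93  95  95  94  94  95  95  94  84  67  64  69  78  82]
 [ 81  82  76  57  30  26  24  24  29  42  73  94  94  95  94  94  94  95  94  88  81  81  81  81  82]
 [ 82  81  81  75  54  31  23  22  29  41  73  93  95  94  95  95  95  94  95  90  82  82  82  81  81]
 [ 82  82  81  81  78  56  25  24  29  42  73  94  94  95  94  95  95  95  95  90  81  81  82  82  82]
 [ 81  82  89 104 113  99  56  24  36  50  76  94  95  95  94  94  94  94  95  91  81  82  82  82  81]
 [ 82  82 104 128 131 119  84  46  62  77  87  93  94  95  94  95  94  
[... 4834 characters left out ...]
 119 117 115 114  96  71  63  67  72  64  86 107 117 116 116 110 110 114 127 124]
 [122 121 117 112 115 117 116 119 118 114 110  95  81  90 105 113 114 116 114 112 111 113 123 128 118]
 [139 135 127 128 120 118 114 116 117 116 118 114 112 113 116 115 115 116 113 110 110 116 129 120 116]
 [160 158 148 143 125 117 116 116 116 117 117 117 117 118 117 116 117 114 111 110 114 107 114 115 114]
 [162 160 159 158 141 129 124 120 117 117 117 117 117 117 118 118 121 112 110 116 128 122 117 117 116]
 [161 159 162 162 160 160 149 137 125 120 118 117 116 116 116 118 117 112 113 129 128 119 116 114 114]
 [160 161 162 162 165 161 159 155 148 136 132 124 120 116 116 118 118 114 118 127 120 115 116 116 116]]
```

The tip stands inside the ring in both views, and the push is about 3 N, so the plunger should be about half-way in.

```bash
python3 -c "
from plant import arm;print(arm.close_job())"
```

```text
the job is handed in; nothing more can be done
None
```

I handed the job in with the test piece on the stage and the probe held upright on the ringed spot; no pass or fail came back. The piece is let go between the ribs, ring up, about 1 mm off the line. By camera the probe tip is inside the ring; the push is about 3 N, and from the heights the plunger is about 6 mm in.

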